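# Set up the food processor for a small batch

## Task

Fit the food processor for a small batch. Nest the loose bowls in its main bowl, the middle bowl first and then the small bowl inside that, each turned so that its three lugs drop into the notches of the next larger rim and all rims lie level; then put the chopping blade over the chimney in the middle, turning it as needed until it drops fully home on the drive spindle. Let go of everything and leave the four spice jars as they stand.

Things in the scene. Friction and masses are not known exactly. Their poses are not given: they have to be found in the camera images.
- processor: food processor, fixed: white housing (156 mm wide, 58 high) with the open main bowl locked on it. Origin: centre of its underside; z up is the axis of all parts. Bowl handle along its +y, 99 mm out, top 123 mm high. A fixed post (21 mm diameter) stands in the bowl's middle; on it the drive spindle. A blade pressed on it with 5 to 15 N slides round on the spindle
- main_rim (a point): centre of the main bowl's level rim, on the axis, 130 mm above the processor's origin, axes as the processor. Rim 132 mm outside, 124 mm inside diameter; three notches 18 mm wide, 10 mm deep at 30, 150 and 270 degrees from x (counted towards y). The notches take the lugs of the middle bowl
- spindle_top (a point): top of the steel drive spindle, 158 mm above the processor's origin, axes as the processor. Spindle 20 mm diameter, shoulder 12 mm below this point; above it a driving bar across it, 6 mm wide, 20 mm long, its top 3.5 mm tapered to 2.6 x 17 mm. Its angle is unknown, new each time, not shown by this point; it turns only against a motor drag of 0.3 N m
- middle_bowl: larger loose bowl, upright, rim 114 mm diameter, 56 mm high, 0.15 kg. Origin: centre of its underside, z up. Three lugs, 14 mm wide, 8 mm thick, undersides at 46 mm, out to 71 mm from the axis at 30, 150, 270 degrees from its x; three notches in its rim, 18 mm wide, 10 mm deep, at 90, 210, 330 degrees (for the small bowl's lugs)
- middle_chimney (a point): top of the middle bowl's open round chimney, 68 mm above its origin, on its axis: grip here from above, as far as 30 mm down. 31 mm outside, 27 mm inside diameter; it passes over spindle and post. Bowl fits when its yaw is the processor's, or that plus 120 or 240 degrees, within 1.8 degrees; else its lugs rest on the main rim, 10 mm too high
- small_bowl: smallest bowl, upright, rim 98 mm outside, 92 mm inside diameter, 44 mm high, 0.11 kg. Origin: centre of its underside, z up. Three lugs, 14 mm wide, 8 mm thick, undersides at 34 mm, out to 59.5 mm from the axis at 90, 210, 330 degrees from its x
- small_chimney (a point): top of the small bowl's open round chimney, 58 mm above its origin, on its axis: grip here from above, as far as 30 mm down. 41 mm outside, 37 mm inside diameter; it passes over the middle bowl's chimney. Bowl fits when its yaw is the middle bowl's, or that plus 120 or 240 degrees, within 2 degrees; else it stands 10 mm too high
- blade: chopping blade, upright, 0.12 kg: hollow hub, 55 mm outside, 49 mm inside diameter, 70 mm high, open below; two steel blades at its foot out to 37 mm. Origin: centre of the hub's lower edge, z up. In the hub, 54.5 mm up, opens a slot along its x (10 mm wide, 24 mm long, 13 mm deep) for the spindle's driving bar: alike every 180 degrees
- blade_grip (a point): centre of the ribbed round grip on top of the blade, 32 mm diameter, from 70 to 98 mm above its origin; this point at 84 mm, on its axis. The blade drops home when its slot is within about 12 degrees of the spindle's bar; until then it rests on the bar, 12 mm too high (a few mm less when nearly in line)
- middle_seat (a point): point on the processor's axis, 74 mm above its origin, where the middle bowl's origin lies when home (rims level)
- small_seat (a point): point on the processor's axis, 86 mm above its origin, where the small bowl's origin lies when home in the seated middle bowl (rims level)
- blade_seat (a point): point on the processor's axis, 91.5 mm above its origin, where the blade's origin lies when home on the spindle
- paprika_jar: bystander: closed spice jar, 44 mm diameter, 105 mm high, origin at the centre of its underside
- turmeric_jar: bystander: closed spice jar, 44 mm diameter, 105 mm high, origin at the centre of its underside
- cumin_jar: bystander: closed spice jar, 46 mm diameter, 105 mm high, origin at the centre of its underside
- pepper_jar: bystander: closed spice jar with a yellowish cap, 45 mm diameter, 100 mm high, standing apart from the others, origin at the centre of its underside
Mind the look-alikes: they are no part of the job. What is shaped like the middle_bowl but green or pink is not meant.

How it is judged:
On the way, in this order (a step that is already met when the one before it is completed fails the run):
1. the middle bowl is home in the main bowl (horizontal distance between middle_bowl and middle_seat below 0.005 m and z of middle_bowl in the frame of middle_seat below 0.004 m and angle between middle_bowl's own z axis and vertical below 0.06 rad), for 0.2 s.
2. the small bowl is home in the middle bowl (horizontal distance between small_bowl and small_seat below 0.006 m and z of small_bowl in the frame of small_seat below 0.004 m and angle between small_bowl's own z axis and vertical below 0.06 rad), for 0.2 s.
3. the blade is home on the spindle (horizontal distance between blade and blade_seat below 0.004 m and z of blade in the frame of blade_seat below 0.004 m and angle between blade's own z axis and vertical below 0.06 rad), for 0.2 s.
At the end, for the whole second after the job is handed in: The middle bowl, the small bowl and the blade each lie within 4 mm of their home height and upright within 0.06 rad, centred within 5, 6 and 4 mm, released and at rest; the four spice jars stand where they stood (all of step 1 and all of step 2 and all of step 3 and linear speed of each of middle_bowl, small_bowl, blade below 0.02 m/s); the robot touches nothing.
It fails at once if a spice jar is moved by more than 20 mm or tipped (distance of any of paprika_jar, turmeric_jar, cumin_jar, pepper_jar from where it was at the start of the episode above 0.02 m or angle between any of paprika_jar, turmeric_jar, cumin_jar, pepper_jar's own z axis and vertical above 0.3 rad).
It also fails if it takes over 72 s, if anything falls off the work surface, if the arm or the gripper's body presses on something with over 40 N, if the wrist force passes 120 N, or if a joint passes its speed limit or range.

## Robot

A 7-joint arm with a two-finger parallel gripper is mounted at the origin on the work surface; the furniture and walls round the work are solid. World frame = base frame: x ahead of the robot, y to its left, z up, the work surface at z = 0. Lengths are in m, angles in rad, forces in N, time in s.
With the tool pointing down it reaches from about 0.35 to 0.9 m from the base axis. Payload 8.1 kg.
Tool frame: the origin (TCP) lies at the very end of the fingers, on their centre line; the grasp point (between the pads) lies arm.grip_point_offset behind it (arm.grip_point_offset is the distance from the TCP to the grasp point, in m); z points along the fingers, y is the line along which they close (so a half turn about z gives the same grasp; the last joint's range is limited). The gripper opens to 92 mm and grips with 3 to 60 N. Pads are 19 mm wide; open, the fingers measure 130 mm over their backs; the gripper's body (75 mm by 190 mm) begins 47 mm behind the grasp point.
Start: joints at [1.099, 0.434, 0.025, 1.573, -0.012, 1.134, -0.075], TCP at [0.225, -0.583, 0.227] pointing down, gripper open.
Joint ranges: [-2.62, 2.62], [-0.44, 2.09], [-1.27, 1.32], [0.08, 2.57], [-1.32, 4.46], [0.12, 2], [-2.74, 2.74]. Speed limits (rad/s): [2.22, 2.22, 3.01, 3.01, 3.14, 3.14, 3.14].

## Interface

Orientations are given as a rotation vector (axis times angle).
In Python, from cell import arm gives the robot as it stands. The module is installed in compiled form; this text tells all that it offers.
- The arm moves only by the shell command python3 -m creep 'ROWS' [OPENING] [FORCE]. ROWS is JSON, a list of rows, each a list of 6 numbers: the shift along the tool's x, y, z scaled (see below), then the turn, a rotation vector about the tool's x, y, z scaled (see below). A call has 1 to 20 rows; each row shifts and turns the commanded pose from where the row before left it, along the tool's axes as they then stand; what a row does not reach is not made up. The controller multiplies each number of a shift by 0.4 m and each number of a turn by 120 degrees. A row lasts 1/12 s, in which the tool goes at most 41.7 mm and 7.16 degrees, less where a joint would pass 70% of its speed; a pose out of reach is approached as far as the arm can. A call with a number of a shift or a turn outside -1 to 1 is refused whole. A call with a gripper value outside its range is refused whole. OPENING is the closure, from -1 (fully open) to 1 (shut), set as the call begins (- or left out, the last holds). The fingers move at their own pace and stop on an object; FORCE is the grip in N (left out, the last holds). Time passes only in rows, so rows that do not move let the fingers close. It gives the time, the measured TCP pose, the force, the opening and the grip force at its end, in the units of the state.
- arm.observe(): the state, without advancing time (a new reading comes with each control period).
- arm.get_image(name): name is "side" or "top"; returns a dict with "frame" (480x640x3 uint8, red, green, blue), "intrinsics" (3x3 intrinsics, pixels), "rvec" (rotation vector, rad) and "tvec" (3), from world to camera coordinates, as OpenCV has them. Camera axes: x right, y down, z forward; pixel columns grow to the right and rows downward; lengths in m; the calibration is good to about 2 mm. A picture is of the moment at which its call begins. There is no depth.
- arm.sign_off(): hands the job in; it is judged then, once.
The state is a dict: "clock": time; "joints": joint angles; "dq": joint speeds; "joint_efforts": joint torques, N m; "position": TCP position; "ee_rot": TCP orientation; "force": force on the tool from outside, world axes, zero at the start; "ft_torque": the same for the moment, N m; "width": opening from 0.0 (shut) to 1.0 (fully open); "gripper_force": force on a finger pad.
Only numpy, scipy, OpenCV 4.12 (cv2) and the standard library are available. Lean on these libraries where they do the work, as an engineer would, in place of code of your own. Each camera call takes 0.05 s, during which the arm holds its last target. There are 200 camera calls.

## Working session

There is one attempt and no reset: what is moved stays moved. The work goes in short steps, Python scripts to look and compute and a shell command to move; the robot and the scene stay as the last step left them, time stands still between calls to the robot, and variables do not carry over. Pictures are saved under pics/ and viewed, at most 10 in all, crops included, and the job is handed in when it is done.

```bash
mkdir -p pics
python3 - <<'E'
from cell import arm
import cv2,pickle
for n in("side","top"):
    d=arm.get_image(n); cv2.imwrite(f"pics/{n}0.png",d["frame"][:,:,::-1]); pickle.dump(d,open(n+"0.pkl","wb"))
    print(n,d["intrinsics"].tolist(),d["rvec"],d["tvec"], (-cv2.Rodrigues(d["rvec"])[0].T@d["tvec"].reshape(3)))
s=arm.observe();print(s,arm.grip_point_offset)
E
```

```text
side [[486.725918842159, 0.0, 310.20934726944466], [0.0, 486.725918842159, 240.78092854522552], [0.0, 0.0, 1.0]] [ 0.09513184  2.61724553 -1.70576027] [0.52140475 0.1392985  1.27682556] [0.57413659 1.07912281 0.65376728]
top [[614.4456619836843, 0.0, 314.5101489435795], [0.0, 614.4456619836843, 241.470869487336], [0.0, 0.0, 1.0]] [ 2.10493808 -2.14748565  0.18417495] [-0.09892644  0.53646545  1.45788627] [ 0.26840516 -0.11417737  1.52903113]
{'clock': 0.1, 'joints': array([ 1.09936224,  0.43402895,  0.02503936,  1.5725147 , -0.01143778,
        1.13380953, -0.07512195]), 'dq': array([-0.00085817,  0.0028375 ,  0.00113211,  0.00232576,  0.00214584,
        0.00035349,  0.00243213]), 'joint_efforts': array([ 4.42668947e-02, -6.15035462e+01,  8.55046157e-01, -2.87228912e+01,
       -2.44175652e-01,  2.52657104e-01,  3.66735749e-02]), 'position': array([ 0.22544614, -0.58344429,  0.22730119]), 'ee_rot': array([3.08698489e+00, 5.75728794e-01, 3.16286233e-04]), 'force': array([-0.01292822, -0.53224388,  0.53021077]), 'ft_torque': array([-0.03288468,  0.01693628,  0.01155598]), 'gripper_force': 0.0, 'width': 1.0033359412504832} 0.0188
```

View pics/top0.png

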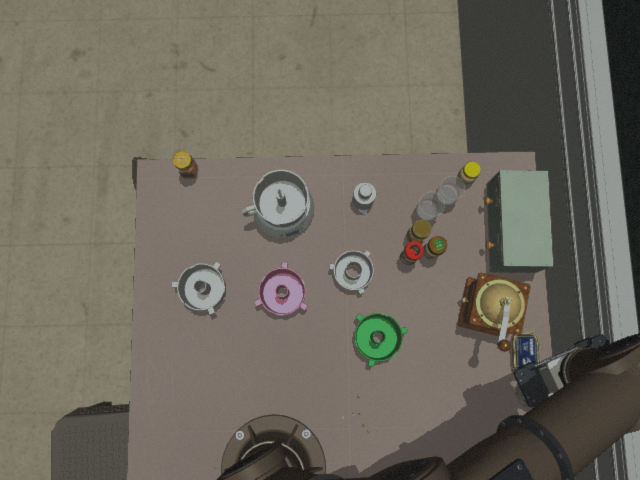

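View pics/side0.png

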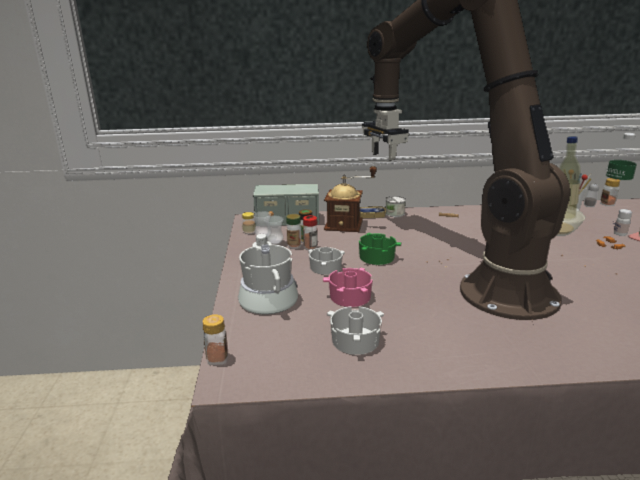

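The top view shows the processor at about (281,203), its handle pointing left at (249,211). The clear middle bowl is at (202,287), the small bowl at (353,271) and the blade at (364,195). The pink and green bowls are decoys. The pepper jar is at (183,162) and the other jars at about (410–470,170–255). I'll zoom in for the details.

Run:
```python
import cv2,numpy as np
im=cv2.imread("pics/top0.png")
def c(x,y,w,h,s):return cv2.resize(im[y:y+h,x:x+w],None,fx=s,fy=s,interpolation=cv2.INTER_CUBIC)
a=c(240,160,80,60,5);b=c(165,255,80,60,5);d=c(313,241,80,60,5);e=c(325,166,80,60,5)
cv2.imwrite("pics/z0.png",np.vstack([np.hstack([a,b]),np.hstack([d,e])]))
```

```text
(no output)
```

View pics/z0.png

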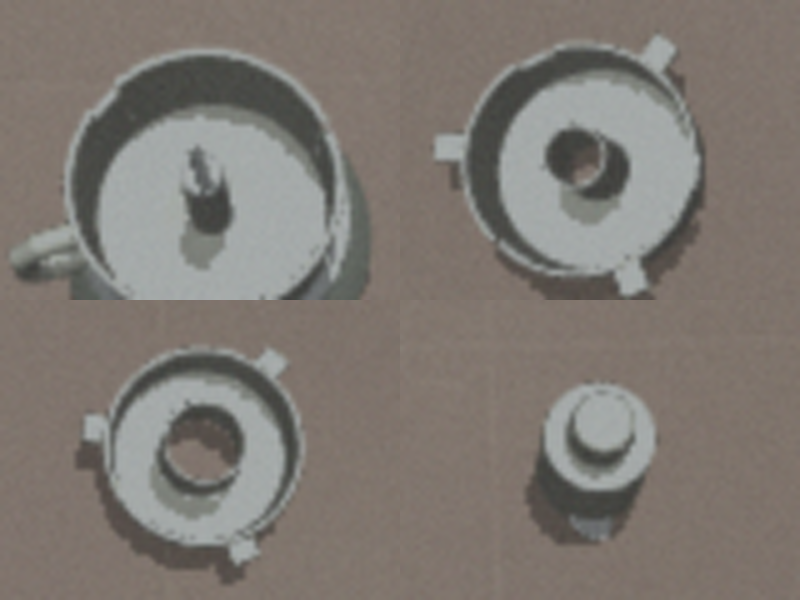

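```bash
cat > h.py <<'E'
import cv2,numpy as np,pickle
from scipy.spatial.transform import Rotation as R
from scipy.optimize import least_squares
def cast(d,uv,z):
    M=cv2.Rodrigues(d["rvec"])[0]; C=-M.T@np.ravel(d["tvec"])
    uv=np.atleast_2d(np.float64(uv)); r=np.c_[uv,np.ones(len(uv))]@np.linalg.inv(d["intrinsics"]).T@M
    return C+r*((z-C[2])/r[:,2])[:,None]
def proj(d,P): return cv2.projectPoints(np.float64(np.atleast_2d(P)),d["rvec"],np.ravel(d["tvec"]),d["intrinsics"],None)[0][:,0]
def grey(d,thr=8):
    f=cv2.GaussianBlur(d["frame"],(3,3),0).astype(int); return ((f[:,:,0]-f[:,:,2]<thr)).astype(np.uint8)
def blob(m,u,v,win=40):
    b=np.zeros_like(m); b[v-win:v+win,u-win:u+win]=m[v-win:v+win,u-win:u+win]
    cs=cv2.findContours(b,cv2.RETR_EXTERNAL,cv2.CHAIN_APPROX_NONE)[0]
    return max(cs,key=cv2.contourArea)
def circ(P,r=None):
    f=(lambda p:np.hypot(P[:,0]-p[0],P[:,1]-p[1])-(p[2] if r is None else r))
    x0=list(P[:,:2].mean(0))+([np.std(P[:,:2])*1.4] if r is None else [])
    return least_squares(f,x0,loss="soft_l1",f_scale=.001)
E
python3 - <<'E'
from h import *
d=pickle.load(open("top0.pkl","rb")); m=grey(d)
print("base px diff samples",[d["frame"][y,x].tolist() for x,y in((202,240),(215,290),(185,280),(281,180),(364,190))])
for n,u,v,z,rr,rim in(("mid",202,287,.055,.071,.057),("small",353,271,.043,.0595,.049)):
    c=blob(m,u,v); f=np.zeros_like(m); cv2.drawContours(f,[c],-1,1,-1)
    ys,xs=np.nonzero(f); P=cast(d,np.c_[xs,ys],z)
    Q=cast(d,c[:,0,:],z); ce=np.median(P,0)[:2]
    for k in range(6):
        r=np.hypot(*(Q[:,:2]-ce).T); s=r<rim+.003; o=circ(Q[s]); ce=o.x[:2]
    r=np.hypot(*(P[:,:2]-ce).T); L=P[(r>rim+.004)]
    a=np.degrees(np.arctan2(*(L[:,:2]-ce).T[::-1]))
    lab=cv2.connectedComponents(((f>0)&0)|0*f)[0]
    g=np.zeros_like(m); g[ys[r>rim+.004],xs[r>rim+.004]]=1
    k,_,st,cen=cv2.connectedComponentsWithStats(g)
    print(n,"centre",ce,"R",o.x[2],"area",f.sum())
    for i in range(1,k):
        if st[i,4]>4:
            p=cast(d,cen[i],z)[0]; q=p[:2]-ce; print("  lug",st[i,4],np.degrees(np.arctan2(q[1],q[0])).round(1),np.hypot(*q).round(4), "max r",r[(g[ys,xs]>0)].max().round(4))
E
```

```text
base px diff samples [[130, 118, 110], [166, 171, 170], [71, 71, 67], [78, 79, 76], [167, 172, 169]]Traceback (most recent call last):
  File "<stdin>", line 12, in <module>
cv2.error: OpenCV(4.12.0) /io/opencv/modules/imgproc/src/connectedcomponents.cpp:5632: error: (-215:Assertion failed) iDepth == CV_8U || iDepth == CV_8S in function 'connectedComponents_sub1'
```

```bash
sed -i 's|return ((f.*|return ((f[:,:,0]-f[:,:,2])<0.08*f[:,:,0]).astype(np.uint8)|' h.py
cat > loc.py <<'E'
from h import *
def bowl(d,n,u,v,z,rim,show=True):
    m=grey(d); c=blob(m,u,v); f=np.zeros_like(m); cv2.drawContours(f,[c],-1,1,-1)
    ys,xs=np.nonzero(f); P=cast(d,np.c_[xs,ys],z); Q=cast(d,c[:,0,:],z); ce=np.median(P,0)[:2]
    for k in range(6):
        s=np.hypot(*(Q[:,:2]-ce).T)<rim+.003; o=circ(Q[s]); ce=o.x[:2]
    r=np.hypot(*(P[:,:2]-ce).T); g=np.zeros_like(m); t=r>rim+.004; g[ys[t],xs[t]]=1
    k,_,st,cen=cv2.connectedComponentsWithStats(g); A=[]
    for i in range(1,k):
        if st[i,4]>6:
            q=cast(d,cen[i],z)[0,:2]-ce; A.append((np.degrees(np.arctan2(q[1],q[0])).round(1),np.hypot(*q).round(4),int(st[i,4])))
    print(n,"centre",ce.round(4),"R",o.x[2].round(4),"lugs",A)
    return ce
E
python3 - <<'E'
from loc import *
d=pickle.load(open("top0.pkl","rb"))
bowl(d,"mid",202,287,.055,.057); bowl(d,"small",353,271,.043,.049)
m=grey(d)
def cc(n,u,v,z,win,lo):  # bright discs
    c=blob(m,u,v,win); Q=cast(d,c[:,0,:],z); o=circ(Q); print(n,o.x.round(4))
# processor: contour top half at rim height, minus handle
c=blob(m,281,205,45); Q=cast(d,c[:,0,:],.130); ce=np.median(Q[:,:2],0)
C=cast(d,[[314.5,241.5]],.13)[0,:2]
for k in range(8):
    q=Q[:,:2]-ce; r=np.hypot(*q.T); s=(r<.069)&(q[:,0]>-.01)&(abs(q[:,1])<.07); o=circ(Q[s]); ce=o.x[:2]
print("proc",o.x.round(4),s.sum())
q=Q[:,:2]-ce;r=np.hypot(*q.T);a=np.degrees(np.arctan2(q[:,1],q[:,0]));i=np.argsort(a)
print([(int(a[j]),round(r[j]*1e3,1)) for j in i])
cv2.imwrite("pics/m.png",m*255)
# blade
c=blob(m,364,195,25);Q=cast(d,c[:,0,:],.07);ce=cast(d,[[364,190]],.07)[0,:2]
for k in range(8):
    q=Q[:,:2]-ce;s=(np.hypot(*q.T)<.031)&(q[:,0]>-.005);o=circ(Q[s]);ce=o.x[:2]
print("blade",o.x.round(4),s.sum())
E
```

```text
mid centre [0.4281 0.1661] R 0.0574 lugs [(np.float64(-35.8), np.float64(0.0659), 26), (np.float64(82.9), np.float64(0.066), 28), (np.float64(-157.0), np.float64(0.0656), 28)]
small centre [ 0.4628 -0.2019] R 0.049 lugs [(np.float64(-41.5), np.float64(0.0564), 17), (np.float64(79.3), np.float64(0.056), 18), (np.float64(-160.1), np.float64(0.0561), 19)]h.py:17: RuntimeWarning: Mean of empty slice.
  x0=list(P[:,:2].mean(0))+([np.std(P[:,:2])*1.4] if r is None else [])
  ret = um.true_divide(
  ret = _var(a, axis=axis, dtype=dtype, out=out, ddof=ddof,
  arrmean = um.true_divide(arrmean, div, out=arrmean,
  ret = ret.dtype.type(ret / rcount)
Traceback (most recent call last):
  File "h.py", line 18, in circ
    return least_squares(f,x0,loss="soft_l1",f_scale=.001)
ValueError: Initial guess is outside of provided bounds
```

Run:
```python
from loc import *
d=pickle.load(open("top0.pkl","rb"))
m=grey(d)
c=blob(m,281,203,40); ce=cast(d,[[281,203]],.13)[0,:2]; Q=cast(d,c[:,0,:],.130); print(len(c),ce,Q.min(0),Q.max(0))
for k in range(8):
    q=Q[:,:2]-ce; r=np.hypot(*q.T); s=(r<.072)&(q[:,0]>-.01); o=circ(Q[s]); ce=o.x[:2]
print("proc",o.x.round(4),s.sum())
q=Q[:,:2]-ce;r=np.hypot(*q.T);a=np.degrees(np.arctan2(q[:,1],q[:,0]));i=np.argsort(a)
print([(int(a[j]),int(r[j]*1e3)) for j in i][::2])
# handle at z .123
f=np.zeros_like(m); cv2.drawContours(f,[c],-1,1,-1); ys,xs=np.nonzero(f); P=cast(d,np.c_[xs,ys],.115)[:,:2]; q=P-ce; t=(q[:,1]>.078);t&=np.hypot(*q.T)>.075
print("handle centroid",q[t].mean(0),t.sum(),"far",np.hypot(*q[t].T).max(), "ang",np.degrees(np.arctan2(*q[t].mean(0)[::-1])))
# rim brightness profile on r=62..65mm at z=.13, notch = dips
g=d["frame"].mean(2).astype(np.float32); a=np.radians(np.arange(0,360,3)); prof=0
for rr in(.0635,.0645):
    p=proj(d,np.c_[ce[0]+rr*np.cos(a),ce[1]+rr*np.sin(a),0*a+.13]).astype(np.float32)
    prof=prof+cv2.remap(g,p[:,0],p[:,1],cv2.INTER_LINEAR).ravel()/2
print([(3*i,int(x)) for i,x in enumerate(prof)])
c=blob(m,364,195,25);Q=cast(d,c[:,0,:],.07);b=cast(d,[[364,191]],.07)[0,:2]
for k in range(8):
    q=Q[:,:2]-b;s=(np.hypot(*q.T)<.032)&(q[:,0]>-.003);o=circ(Q[s]);b=o.x[:2]
print("blade",o.x.round(4),s.sum())
```

```text
201 [ 0.61262909 -0.03325683] [ 0.52917663 -0.1081832   0.13      ] [0.69542686 0.05805108 0.13      ]
proc [ 0.6283 -0.0323  0.0661] 84
[(-179, 96), (-177, 96), (-174, 97), (-171, 97), (-169, 98), (-166, 97), (-163, 98), (-160, 98), (-157, 97), (-154, 97), (-151, 97), (-147, 96), (-144, 96), (-141, 94), (-137, 93), (-134, 92), (-131, 90), (-128, 89), (-125, 86), (-122, 86), (-118, 85), (-115, 83), (-112, 81), (-109, 80), (-106, 78), (-102, 77), (-99, 74), (-95, 74), (-92, 71), (-88, 69), (-84, 67), (-79, 65), (-74, 64), (-70, 66), (-65, 63), (-61, 65), (-55, 64), (-50, 65), (-45, 65), (-39, 66), (-34, 65), (-29, 65), (-25, 65), (-20, 65), (-15, 66), (-11, 65), (-7, 67), (-3, 66), (0, 66), (4, 67), (8, 65), (12, 66), (17, 65), (21, 67), (25, 66), (30, 66), (34, 67), (38, 65), (44, 64), (50, 65), (56, 66), (61, 65), (65, 65), (70, 65), (75, 66), (79, 65), (83, 65), (87, 67), (91, 67), (96, 65), (100, 65), (104, 66), (105, 81), (105, 79), (106, 77), (106, 89), (107, 92), (110, 96), (113, 95), (117, 93), (117, 91), (120, 85), (120, 83), (122, 76), (126, 77), (129, 78), (132, 81), (136, 
[... 1414 characters left out ...]
303, 151), (306, 147), (309, 145), (312, 143), (315, 143), (318, 139), (321, 141), (324, 148), (327, 147), (330, 142), (333, 145), (336, 144), (339, 145), (342, 139), (345, 145), (348, 144), (351, 135), (354, 143), (357, 143)]h.py:17: RuntimeWarning: Mean of empty slice.
  x0=list(P[:,:2].mean(0))+([np.std(P[:,:2])*1.4] if r is None else [])
  ret = um.true_divide(
  ret = _var(a, axis=axis, dtype=dtype, out=out, ddof=ddof,
  arrmean = um.true_divide(arrmean, div, out=arrmean,
  ret = ret.dtype.type(ret / rcount)
Traceback (most recent call last):
  File "h.py", line 18, in circ
    return least_squares(f,x0,loss="soft_l1",f_scale=.001)
ValueError: Initial guess is outside of provided bounds
```

Run:
```python
from loc import *
d=pickle.load(open("top0.pkl","rb")); s_=pickle.load(open("side0.pkl","rb"))
m=grey(d)
c=blob(m,364,195,22);Q=cast(d,c[:,0,:],.07);b=cast(d,[[364.6,193.4]],.07)[0,:2];print(len(c),b,Q.min(0),Q.max(0))
for k in range(8):
    q=Q[:,:2]-b;s=(np.hypot(*q.T)<.034)&(q[:,0]>-.003)
    if s.sum()<5:break
    o=circ(Q[s]);b=o.x[:2]
print("blade",o.x.round(4),s.sum())
ce=(.6283,-.0323); th=np.radians(np.linspace(0,360,800,endpoint=False)); out=[]
for D in(d,s_):
    rr=np.linspace(.054,.074,100)
    A,B=np.meshgrid(th,rr); P=np.c_[(ce[0]+B*np.cos(A)).ravel(),(ce[1]+B*np.sin(A)).ravel(),np.full(A.size,.13)]
    p=proj(D,P).astype(np.float32).reshape(100,800,2)
    out.append(cv2.remap(np.ascontiguousarray(D["frame"][:,:,::-1]),p[...,0],p[...,1],cv2.INTER_CUBIC)); out.append(np.zeros((8,800,3),np.uint8))
u,v=proj(s_,[[ce[0],ce[1],.13]])[0].astype(int)
cr=cv2.resize(s_["frame"][v-25:v+35,u-40:u+40,::-1],None,fx=5,fy=5,interpolation=cv2.INTER_CUBIC)
cr2=cv2.resize(d["frame"][170:230,240:320,::-1],None,fx=5,fy=5,interpolation=cv2.INTER_CUBIC)
im=np.vstack(out+[np.hstack([cr,cr2])]); print(im.shape,u,v); cv2.imwrite("pics/pol.png",im)
```

```text
77 [ 0.64721401 -0.23450244] [ 0.59806111 -0.26239432  0.07      ] [ 0.67616   -0.2054167  0.07     ]
blade [ 0.6485 -0.234   0.0273] 33
(516, 800, 3) 266 254
```

View pics/pol.png

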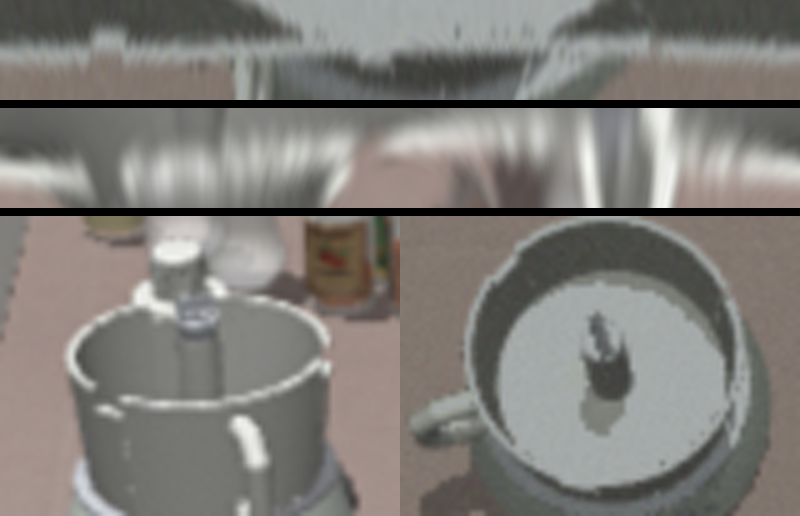

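Processor centre is (0.6283,-0.0323), with a fitted rim radius of 66.1 mm, which matches the 66 mm given. In the polar strip (top row) the notches sit at columns ~93–127 and ~360–395, so about 49.5° and 169.7°. That puts the processor yaw at about 19.5°.

```bash
cat > plan.py <<'E'
import sys,numpy as np
from cell import arm
from scipy.spatial.transform import Rotation as R
x,y,z,psi=[float(a) if a!="-" else None for a in sys.argv[1:5]]
s=arm.observe(); T=R.from_rotvec(s["ee_rot"]); p=s["position"]; Ym=T.as_matrix()[:,1]
cur=np.degrees(np.arctan2(Ym[1],Ym[0])); psi=cur if psi is None else psi
a=np.radians(psi); yv=np.array([np.cos(a),np.sin(a),0]); zv=np.array([0,0,-1.]); G=np.c_[np.cross(yv,zv),yv,zv]
rv=np.degrees((T.inv()*R.from_matrix(G)).as_rotvec()); t=np.array([x if x is not None else p[0],y if y is not None else p[1],z if z is not None else p[2]])
d=t-p; u=G.T@d/.4
print("t%.2f"%s["clock"],"pos",p.round(4),"psi %.1f"%cur,"j",s["joints"].round(2),"F",s["force"].round(1),"w %.3f g %.1f"%(s["width"],s["gripper_force"]))
print("turn deg",rv.round(2),"units",(rv/120).round(4),"| shift (after turn) units",u.round(4),"min rows",np.ceil(np.linalg.norm(u)/.1),"dir",d.round(4))
E
python3 - <<'E'
from h import *
d=pickle.load(open("top0.pkl","rb")); g=d["frame"].mean(2).astype(np.float32); ce=(.6283,-.0323)
for lo,hi,R0 in((30,72,(.0605,.062)),(150,190,(.0635,.065)),(270,310,(.059,.061,.063,.065))):
  a=np.radians(np.arange(lo,hi,1.5))
  for r in R0:
    p=proj(d,np.c_[ce[0]+r*np.cos(a),ce[1]+r*np.sin(a),0*a+.13]).astype(np.float32); print(lo,r,cv2.remap(g,p[:,0],p[:,1],cv2.INTER_LINEAR).ravel().astype(int).tolist())
E
python3 plan.py .428 .166 .30 21
```

```text
30 0.0605 [77, 79, 77, 76, 77, 75, 80, 93, 109, 122, 134, 131, 134, 129, 128, 129, 124, 114, 101, 85, 79, 75, 78, 79, 79, 81, 79, 80]
30 0.062 [96, 97, 100, 97, 94, 97, 96, 115, 132, 147, 156, 154, 157, 152, 155, 148, 153, 136, 114, 103, 106, 97, 93, 102, 104, 98, 99, 104]
150 0.0635 [154, 154, 147, 151, 154, 151, 153, 158, 164, 166, 166, 165, 164, 163, 164, 164, 162, 162, 161, 156, 157, 155, 152, 148, 141, 137, 137]
150 0.065 [125, 116, 113, 122, 119, 116, 128, 139, 151, 157, 160, 159, 155, 152, 151, 151, 147, 135, 121, 109, 106, 108, 112, 113, 109, 108, 109]
270 0.059 [81, 78, 77, 79, 79, 79, 80, 80, 79, 80, 83, 85, 86, 83, 86, 88, 86, 79, 75, 76, 74, 74, 76, 73, 74, 75, 75]
270 0.061 [115, 111, 111, 113, 110, 108, 109, 111, 116, 121, 120, 119, 123, 130, 130, 111, 104, 99, 98, 94, 100, 100, 94, 93, 97, 95, 100]
270 0.063 [147, 144, 145, 149, 151, 154, 156, 151, 149, 149, 149, 155, 159, 154, 148, 132, 128, 124, 128, 136, 139, 140, 143, 135, 141, 138, 136]
270 0.065 [145, 139, 136, 134, 133, 133, 132, 130, 137, 140, 138, 142, 143, 144, 143, 137, 129, 132, 137, 141, 144, 143, 144, 152, 149, 149, 147]
t0.10 pos [ 0.2254 -0.5834  0.2273] psi -68.9 j [ 1.1   0.43  0.03  1.57 -0.01  1.13 -0.08] F [-0.  -0.5  0.5] w 1.003 g 0.0
turn deg [ 6.000e-02  7.000e-02 -8.987e+01] units [ 5.000e-04  5.000e-04 -7.489e-01] | shift (after turn) units [ 1.5677  1.1442 -0.1817] min rows 20.0 dir [0.2026 0.7494 0.0727]
```

```bash
python3 -m creep '[[0,0,-0.06,0,0,0],[0,0,-0.06,0,0,0],[0,0,-0.06,0,0,0]]' 0.1 20; python3 plan.py .5 -.2 .30 -20
```

```text
clock: 0.35
position: [0.2249, -0.5822, 0.2984]
ee_rot: [-3.086, -0.575, 0.001]
force: [0.4, -2.2, -5.8]
width: 0.833
gripper_force: 0.0
t0.35 pos [ 0.2249 -0.5822  0.2984] psi -68.9 j [ 1.09  0.39  0.03  1.46 -0.01  1.29 -0.07] F [ 0.4 -2.2 -5.8] w 0.833 g 0.0
turn deg [ -0.16  -0.06 -48.87] units [-0.0014 -0.0005 -0.4073] | shift (after turn) units [ 1.133   0.3194 -0.004 ] min rows 12.0 dir [0.2751 0.3822 0.0016]
```

```bash
python3 -m creep '[[0,0,0,0,0,-0.0582],[0,0,0,0,0,-0.0582],[0,0,0,0,0,-0.0582],[0,0,0,0,0,-0.0582],[0,0,0,0,0,-0.0582],[0,0,0,0,0,-0.0582],[0,0,0,0,0,-0.0582]]' -0.09
python3 -m creep '[[0.04,0.01,0,0,0,0],[0.075,0.02,0,0,0,0],[0.075,0.02,0,0,0,0],[0.075,0.02,0,0,0,0],[0.075,0.02,0,0,0,0],[0.075,0.02,0,0,0,0],[0.075,0.02,0,0,0,0],[0.075,0.02,0,0,0,0],[0.075,0.02,0,0,0,0],[0.075,0.02,0,0,0,0],[0.075,0.02,0,0,0,0],[0.075,0.02,0,0,0,0],[0.075,0.02,0,0,0,0],[0.075,0.02,0,0,0,0],[0.075,0.02,0,0,0,0]]'
python3 plan.py .4281 .1661 .20 21
```

```text
clock: 0.93
position: [0.225, -0.5825, 0.2977]
ee_rot: [-2.566, -1.809, -0.001]
force: [0.4, -1.5, -6.7]
width: 0.547
gripper_force: 0.0
clock: 2.18
position: [0.4834, -0.211, 0.2981]
ee_rot: [-2.573, -1.8, 0.001]
force: [1.1, -1.0, -6.6]
width: 0.547
gripper_force: 0.0
t2.18 pos [ 0.4834 -0.211   0.2981] psi -20.1 j [ 0.61  0.25 -0.37  1.67  0.1   1.23 -0.14] F [ 1.1 -1.  -6.6] w 0.547 g 0.0
turn deg [-8.000e-02 -3.000e-02 -4.106e+01] units [-6.000e-04 -2.000e-04 -3.421e-01] | shift (after turn) units [0.9296 0.2087 0.2453] min rows 10.0 dir [-0.0553  0.3771 -0.0981]
```

```bash
python3 -m creep '[[0,0,0,0,0,-0.057],[0,0,0,0,0,-0.057],[0,0,0,0,0,-0.057],[0,0,0,0,0,-0.057],[0,0,0,0,0,-0.057],[0,0,0,0,0,-0.057]]'
python3 -m creep '[[0.0664,0.0149,0.0175,0,0,0],[0.0664,0.0149,0.0175,0,0,0],[0.0664,0.0149,0.0175,0,0,0],[0.0664,0.0149,0.0175,0,0,0],[0.0664,0.0149,0.0175,0,0,0],[0.0664,0.0149,0.0175,0,0,0],[0.0664,0.0149,0.0175,0,0,0],[0.0664,0.0149,0.0175,0,0,0],[0.0664,0.0149,0.0175,0,0,0],[0.0664,0.0149,0.0175,0,0,0],[0.0664,0.0149,0.0175,0,0,0],[0.0664,0.0149,0.0175,0,0,0],[0.0664,0.0149,0.0175,0,0,0],[0.0664,0.0149,0.0175,0,0,0],[0,0,0,0,0,0],[0,0,0,0,0,0]]'
python3 plan.py .4281 .1661 .048 21
```

```text
clock: 2.68
position: [0.4828, -0.2122, 0.2979]
ee_rot: [-1.771, -2.593, 0.001]
force: [1.6, -1.4, -6.0]
width: 0.544
gripper_force: 0.0
clock: 4.02
position: [0.4263, 0.1653, 0.2]
ee_rot: [-1.774, -2.591, 0.002]
force: [0.9, -2.9, -6.4]
width: 0.545
gripper_force: 0.0
t4.02 pos [0.4263 0.1653 0.2   ] psi 21.2 j [ 0.1   0.27 -0.71  1.96  0.21  0.99 -0.33] F [ 0.9 -2.9 -6.4] w 0.545 g 0.0
turn deg [-0.11 -0.03  0.21] units [-0.0009 -0.0002  0.0018] | shift (after turn) units [2.0e-04 5.0e-03 3.8e-01] min rows 4.0 dir [ 0.0018  0.0008 -0.152 ]
```

```bash
python3 -m creep '[[0,0.005,0.06,0,0,0],[0,0,0.08,0,0,0],[0,0,0.08,0,0,0],[0,0,0.08,0,0,0],[0,0,0.05,0,0,0],[0,0,0.03,0,0,0],[0,0,0,0,0,0],[0,0,0,0,0,0]]'
python3 -m creep '[[0,0,0,0,0,0],[0,0,0,0,0,0],[0,0,0,0,0,0],[0,0,0,0,0,0],[0,0,0,0,0,0]]' 1 20
python3 plan.py .4281 .1661 .048 21
```

```text
clock: 4.68
position: [0.4293, 0.1636, 0.0485]
ee_rot: [-1.78, -2.588, 0.003]
force: [0.7, -1.6, -5.9]
width: 0.546
gripper_force: 0.0
clock: 5.1
position: [0.4302, 0.1649, 0.0496]
ee_rot: [1.778, 2.589, 0.002]
force: [0.0, -2.8, 2.7]
width: 0.33
gripper_force: 20.0
t5.10 pos [0.4302 0.1649 0.0496] psi 21.0 j [-0.03  0.49 -0.58  2.12  0.44  0.65 -0.55] F [ 0.  -2.8  2.7] w 0.330 g 20.0
turn deg [0.1  0.03 0.04] units [0.0008 0.0002 0.0003] | shift (after turn) units [ 0.0047 -0.0039  0.0039] min rows 1.0 dir [-0.0021  0.0012 -0.0016]
```

```bash
python3 -m creep '[[0,0,-0.03,0,0,0],[0,0,-0.06,0,0,0],[0,0,-0.08,0,0,0],[0,0,-0.08,0,0,0],[0,0,-0.08,0,0,0],[0,0,-0.08,0,0,0],[0,0,-0.08,0,0,0],[0,0,-0.04,0,0,0],[0,0,0,0,0,0.0492],[0,0,0,0,0,0.0492],[0,0,0,0,0,0.0492],[0,0,0,0,0,0.0492],[0,0,0,0,0,0.0492],[0,0,0,0,0,0.0492],[0,0,0,0,0,0],[0,0,0,0,0,0]]'
python3 plan.py .6283 -.0323 .25 -14.4
```

```text
clock: 6.43
position: [0.4291, 0.1648, 0.2606]
ee_rot: [2.478, 1.93, -0.001]
force: [0.1, -1.6, -7.7]
width: 0.328
gripper_force: 20.0
t6.43 pos [0.4291 0.1648 0.2606] psi -14.2 j [ 0.07  0.2  -0.64  1.87  0.13  1.12 -0.86] F [ 0.1 -1.6 -7.7] w 0.328 g 20.0
turn deg [-0.01  0.02  0.23] units [-0.0001  0.0002  0.0019] | shift (after turn) units [-0.3534  0.6048  0.0265] min rows 8.0 dir [ 0.1992 -0.1971 -0.0106]
```

```bash
python3 -m creep '[[-0.0158,0.0305,0.002,0,0,0.0019],[-0.0358,0.0605,0.002,0,0,0],[-0.0358,0.0605,0.002,0,0,0],[-0.0358,0.0605,0.002,0,0,0],[-0.0358,0.0605,0.002,0,0,0],[-0.0358,0.0605,0.002,0,0,0],[-0.0358,0.0605,0.002,0,0,0],[-0.0358,0.0605,0.002,0,0,0],[-0.0358,0.0605,0.002,0,0,0],[-0.0358,0.0605,0.002,0,0,0],[-0.02,0.03,0.002,0,0,0],[0,0,0,0,0,0],[0,0,0,0,0,0],[0,0,0,0,0,0]]'
python3 plan.py .6283 -.0323 .25 -14.4
python3 - <<'E'
from loc import *
from cell import arm
d=arm.get_image("top"); pickle.dump(d,open("top1.pkl","wb")); s=arm.get_image("side")
u,v=proj(d,[[.6283,-.0323,.25]])[0].astype(int); a=cv2.resize(d["frame"][v-45:v+45,u-60:u+60,::-1],None,fx=3.3,fy=3.3,interpolation=3)
u,v=proj(s,[[.6283,-.0323,.2]])[0].astype(int); b=cv2.resize(s["frame"][v-45:v+45,u-60:u+60,::-1],None,fx=3.3,fy=3.3,interpolation=3)
cv2.imwrite("pics/a1.png",np.hstack([a,b]))
E
```

```text
clock: 7.6
position: [0.6274, -0.0347, 0.2515]
ee_rot: [-2.484, -1.922, 0.001]
force: [0.8, -1.5, -6.1]
width: 0.334
gripper_force: 20.0
t7.60 pos [ 0.6274 -0.0347  0.2515] psi -14.5 j [ 0.29  0.47 -0.49  1.5   0.23  1.23 -0.48] F [ 0.8 -1.5 -6.1] w 0.334 g 20.0
turn deg [-0.05 -0.02 -0.12] units [-0.0004 -0.0001 -0.001 ] | shift (after turn) units [0.0063 0.0008 0.0038] min rows 1.0 dir [ 0.0009  0.0024 -0.0015]
```

View pics/a1.png

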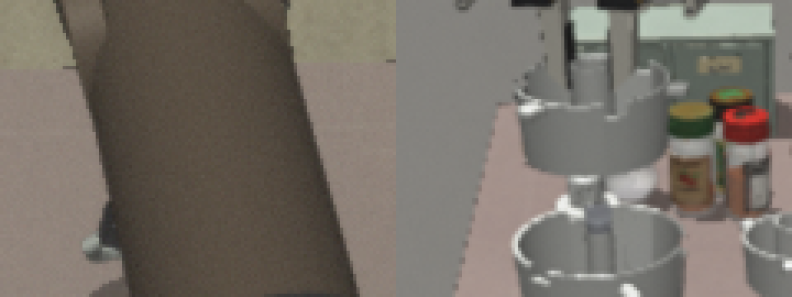

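```bash
python3 -m creep '[[0.002,0,0.03,0,0,0],[0,0,0.06,0,0,0],[0,0,0.06,0,0,0],[0,0,0.06,0,0,0],[0,0,0.03,0,0,0],[0,0,0,0,0,0],[0,0,0,0,0,0]]'
python3 plan.py .6283 -.0323 .123 -14.4
python3 -m creep '[[0,0,0.01,0,0,0],[0,0,0.01,0,0,0],[0,0,0.01,0,0,0],[0,0,0,0,0,0],[0,0,0,0,0,0]]'
python3 plan.py .6283 -.0323 .123 -14.4
```

```text
clock: 8.28
position: [0.6276, -0.0336, 0.1558]
ee_rot: [-2.485, -1.922, 0.001]
force: [0.5, -2.0, -8.1]
width: 0.331
gripper_force: 20.0
t8.28 pos [ 0.6276 -0.0336  0.1558] psi -14.6 j [ 0.28  0.55 -0.47  1.62  0.28  1.04 -0.52] F [ 0.5 -2.  -8.1] w 0.331 g 20.0
turn deg [-0.05  0.01 -0.16] units [-0.0004  0.     -0.0014] | shift (after turn) units [0.0037 0.0009 0.0821] min rows 1.0 dir [ 0.0007  0.0013 -0.0328]
clock: 8.7
position: [0.6277, -0.034, 0.144]
ee_rot: [2.486, 1.921, -0.0]
force: [0.3, -1.8, -7.8]
width: 0.327
gripper_force: 20.0
t8.70 pos [ 0.6277 -0.034   0.144 ] psi -14.6 j [ 0.28  0.56 -0.46  1.63  0.28  1.02 -0.53] F [ 0.3 -1.8 -7.8] w 0.327 g 20.0
turn deg [-0.01  0.01 -0.2 ] units [-0.0001  0.0001 -0.0017] | shift (after turn) units [0.0045 0.0004 0.0524] min rows 1.0 dir [ 0.0006  0.0017 -0.021 ]
```

```bash
python3 -m creep '[[0,0,0.01,0,0,0],[0,0,0.01,0,0,0],[0,0,0.01,0,0,0],[0,0,0,0,0,0],[0,0,0,0,0,0]]'
python3 plan.py .6283 -.0323 .123 -14.4
python3 -m creep '[[0,0,0.0075,0,0,0],[0,0,0.005,0,0,0],[0,0,0,0,0,0],[0,0,0,0,0,0]]'
python3 plan.py .6283 -.0323 .123 -14.4
```

```text
clock: 9.12
position: [0.6275, -0.034, 0.1315]
ee_rot: [-2.485, -1.921, 0.001]
force: [0.0, -1.5, -7.7]
width: 0.329
gripper_force: 20.0
t9.12 pos [ 0.6275 -0.034   0.1315] psi -14.6 j [ 0.27  0.58 -0.46  1.64  0.29  0.99 -0.54] F [ 0.  -1.5 -7.7] w 0.329 g 20.0
turn deg [-0.05  0.01 -0.2 ] units [-0.0004  0.0001 -0.0016] | shift (after turn) units [0.0046 0.0009 0.0212] min rows 1.0 dir [ 0.0008  0.0017 -0.0085]
clock: 9.45
position: [0.6277, -0.034, 0.1268]
ee_rot: [-2.486, -1.921, 0.0]
force: [0.2, -1.7, -8.9]
width: 0.331
gripper_force: 20.0
t9.45 pos [ 0.6277 -0.034   0.1268] psi -14.6 j [ 0.27  0.58 -0.46  1.65  0.3   0.98 -0.54] F [ 0.2 -1.7 -8.9] w 0.331 g 20.0
turn deg [-0.02  0.01 -0.2 ] units [-0.0001  0.0001 -0.0016] | shift (after turn) units [0.0044 0.0004 0.0094] min rows 1.0 dir [ 0.0006  0.0017 -0.0038]
```

```bash
python3 -m creep '[[0,0,0.006,0,0,0],[0,0,0.004,0,0,0],[0,0,0,0,0,0],[0,0,0,0,0,0]]'
python3 -m creep '[[0,0,0.004,0,0,0],[0,0,0,0,0,0],[0,0,0,0,0,0]]'
python3 plan.py .6283 -.0323 .123 -14.4
```

```text
clock: 9.78
position: [0.6281, -0.0339, 0.1236]
ee_rot: [2.485, 1.921, 0.001]
force: [-2.0, -2.8, 1.2]
width: 0.329
gripper_force: 20.0
clock: 10.03
position: [0.6281, -0.0339, 0.1233]
ee_rot: [2.485, 1.92, 0.001]
force: [-7.3, -1.8, 13.0]
width: 0.329
gripper_force: 20.0
t10.03 pos [ 0.6281 -0.0339  0.1233] psi -14.6 j [ 0.27  0.58 -0.46  1.65  0.3   0.97 -0.54] F [-7.3 -1.8 13. ] w 0.329 g 20.0
turn deg [ 0.09  0.01 -0.2 ] units [ 0.0007  0.0001 -0.0017] | shift (after turn) units [ 0.0039 -0.0006  0.0008] min rows 1.0 dir [ 0.0002  0.0016 -0.0003]
```

```bash
python3 -m creep '[[0,0,0,0,0,0],[0,0,0,0,0,0],[0,0,0,0,0,0]]' -0.09
python3 -m creep '[[0,0,-0.03,0,0,0],[0,0,-0.06,0,0,0],[0,0,-0.08,0,0,0],[0,0,-0.08,0,0,0],[0,0,-0.06,0,0,0],[0,0,-0.04,0,0,0]]'
python3 plan.py .4628 -.2019 .2 -20
```

```text
clock: 10.28
position: [0.6278, -0.034, 0.1209]
ee_rot: [-2.486, -1.921, 0.0]
force: [0.3, -2.2, -6.4]
width: 0.494
gripper_force: 0.0
clock: 10.78
position: [0.6287, -0.0335, 0.2651]
ee_rot: [2.484, 1.92, 0.005]
force: [0.2, -1.8, -6.6]
width: 0.547
gripper_force: 0.0
t10.78 pos [ 0.6287 -0.0335  0.2651] psi -14.6 j [ 0.29  0.46 -0.49  1.48  0.22  1.25 -0.48] F [ 0.2 -1.8 -6.6] w 0.547 g 0.0
turn deg [ 0.2  -0.08  5.42] units [ 0.0016 -0.0007  0.0451] | shift (after turn) units [-0.5374 -0.2458  0.1628] min rows 7.0 dir [-0.1659 -0.1684 -0.0651]
```

```bash
python3 -m creep '[[0,0,0,0,0,0.0451],[-0.0597,-0.0273,0.0181,0,0,0],[-0.0597,-0.0273,0.0181,0,0,0],[-0.0597,-0.0273,0.0181,0,0,0],[-0.0597,-0.0273,0.0181,0,0,0],[-0.0597,-0.0273,0.0181,0,0,0],[-0.0597,-0.0273,0.0181,0,0,0],[-0.0597,-0.0273,0.0181,0,0,0],[-0.0597,-0.0273,0.0181,0,0,0],[-0.0597,-0.0273,0.0181,0,0,0],[0,0,0,0,0,0],[0,0,0,0,0,0]]' -0.04
python3 plan.py .4628 -.2019 .08 -20
python3 - <<'E'
from loc import *
from cell import arm
d=arm.get_image("top"); s=arm.get_image("side")
a=cv2.resize(d["frame"][155:245,225:345,::-1],None,fx=3.3,fy=3.3,interpolation=3)
b=cv2.resize(s["frame"][215:305,206:326,::-1],None,fx=3.3,fy=3.3,interpolation=3)
cv2.imwrite("pics/a2.png",np.hstack([a,b]))
E
```

```text
clock: 11.78
position: [0.4609, -0.2036, 0.1964]
ee_rot: [-2.576, -1.798, 0.001]
force: [0.4, -1.0, -6.3]
width: 0.517
gripper_force: 0.0
t11.78 pos [ 0.4609 -0.2036  0.1964] psi -20.2 j [ 0.66  0.31 -0.44  1.88  0.16  0.99 -0.2 ] F [ 0.4 -1.  -6.3] w 0.517 g 0.0
turn deg [-0.03  0.03 -0.19] units [-0.0002  0.0002 -0.0015] | shift (after turn) units [0.0055 0.0031 0.2909] min rows 3.0 dir [ 0.0019  0.0017 -0.1164]
```

View pics/a2.png

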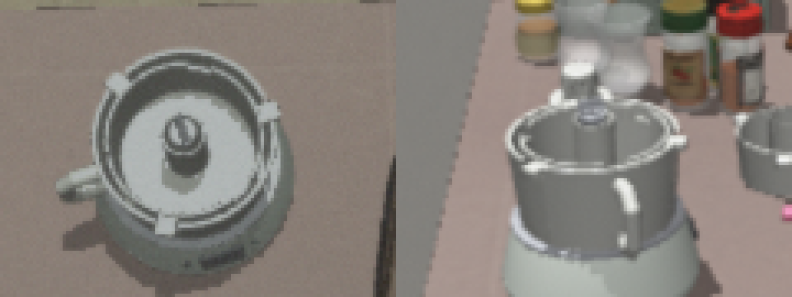

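The middle bowl is home: rims level and lugs in the notches, at crop (115,83), (267,110) and (167,226). Next is the descent onto the small bowl. I'll also work out the middle bowl's yaw from those lug positions.

```bash
python3 - <<'E'
from loc import *
d=pickle.load(open("top0.pkl","rb"))
p=cast(d,[[225+115/3.3,155+83/3.3],[225+267/3.3,155+110/3.3],[225+167/3.3,155+226/3.3]],.128)[:,:2]
c=circ(p).x; print("c",c)
for ce in(c[:2],(.6283,-.0323)):
  q=p-ce; print(np.degrees(np.arctan2(q[:,1],q[:,0]))%120, np.hypot(*q.T))
E
python3 -m creep '[[0.0055,0.003,0.03,0,0,0],[0,0,0.07,0,0,0],[0,0,0.08,0,0,0],[0,0,0.08,0,0,0],[0,0,0.07,0,0,0],[0,0,0.04,0,0,0],[0,0,0.015,0,0,0],[0,0,0,0,0,0],[0,0,0,0,0,0]]'
python3 plan.py .4628 -.2019 .04 -20
```

```text
c [ 0.62718453 -0.03151725  0.06386914]
[48.40535629 48.40855886 49.69497702] [0.06386914 0.06386914 0.06386914]
[49.62264419 47.66819249 49.19285921] [0.0637284  0.06277942 0.06510914]
clock: 12.63
position: [0.465, -0.2001, 0.0429]
ee_rot: [2.572, 1.803, 0.001]
force: [0.6, -2.1, -6.7]
width: 0.519
gripper_force: 0.0
t12.63 pos [ 0.465  -0.2001  0.0429] psi -19.9 j [ 0.58  0.52 -0.37  2.03  0.3   0.65 -0.34] F [ 0.6 -2.1 -6.7] w 0.519 g 0.0
turn deg [ 0.05 -0.02  0.06] units [ 0.0004 -0.0002  0.0005] | shift (after turn) units [-0.0062 -0.0035  0.0072] min rows 1.0 dir [-0.0022 -0.0018 -0.0029]
```

```bash
python3 -m creep '[[-0.006,-0.0035,0.005,0,0,0],[0,0,0,0,0,0],[0,0,0,0,0,0]]'
python3 -m creep '[[0,0,0,0,0,0],[0,0,0,0,0,0],[0,0,0,0,0,0],[0,0,0,0,0,0]]' 1 20
python3 plan.py .4628 -.2019 .04 -20
```

```text
clock: 12.88
position: [0.4621, -0.2028, 0.0411]
ee_rot: [2.573, 1.8, 0.001]
force: [-0.1, -1.7, -6.5]
width: 0.516
gripper_force: 0.0
clock: 13.22
position: [0.4621, -0.2027, 0.0407]
ee_rot: [2.573, 1.801, 0.001]
force: [-1.3, -1.4, 1.6]
width: 0.441
gripper_force: 20.0
t13.22 pos [ 0.4621 -0.2027  0.0407] psi -20.0 j [ 0.58  0.52 -0.37  2.03  0.3   0.64 -0.34] F [-1.3 -1.4  1.6] w 0.441 g 20.0
turn deg [ 0.07  0.01 -0.02] units [ 0.0005  0.0001 -0.0002] | shift (after turn) units [0.0023 0.0009 0.0018] min rows 1.0 dir [ 0.0007  0.0008 -0.0007]
```

```bash
python3 -m creep '[[0,0,-0.03,0,0,0],[0,0,-0.06,0,0,0],[0,0,-0.08,0,0,0],[0,0,-0.08,0,0,0],[0,0,-0.08,0,0,0],[0,0,-0.08,0,0,0],[0,0,-0.08,0,0,0],[0,0,-0.05,0,0,0],[0,0,0,0,0,-0.0485],[0,0,0,0,0,-0.0485],[0,0,0,0,0,-0.0485],[0,0,0,0,0,-0.0485],[0,0,0,0,0,-0.0485],[0,0,0,0,0,0],[0,0,0,0,0,0]]'
python3 plan.py .6283 -.0323 .25 9.1
```

```text
clock: 14.47
position: [0.4613, -0.2023, 0.2558]
ee_rot: [-2.042, -2.387, 0.0]
force: [0.2, -1.4, -7.4]
width: 0.439
gripper_force: 20.0
t14.47 pos [ 0.4613 -0.2023  0.2558] psi 8.9 j [ 0.75  0.27 -0.54  1.78  0.15  1.13  0.31] F [ 0.2 -1.4 -7.4] w 0.439 g 20.0
turn deg [-0.04 -0.03 -0.19] units [-0.0003 -0.0003 -0.0016] | shift (after turn) units [0.3537 0.4794 0.0145] min rows 6.0 dir [ 0.167   0.17   -0.0058]
```

```bash
python3 -m creep '[[0.0151,0.023,0.0015,0,0,-0.0016],[0.0351,0.048,0.0015,0,0,0],[0.0351,0.048,0.0015,0,0,0],[0.0351,0.048,0.0015,0,0,0],[0.0351,0.048,0.0015,0,0,0],[0.0351,0.048,0.0015,0,0,0],[0.0351,0.048,0.0015,0,0,0],[0.0351,0.048,0.0015,0,0,0],[0.0351,0.048,0.0015,0,0,0],[0.0351,0.048,0.0015,0,0,0],[0.02,0.025,0,0,0,0],[0,0,0,0,0,0],[0,0,0,0,0,0]]'
python3 plan.py .6283 -.0323 .16 9.1
```

```text
clock: 15.55
position: [0.6284, -0.0322, 0.2497]
ee_rot: [-2.034, -2.394, 0.001]
force: [-0.1, -2.1, -7.6]
width: 0.437
gripper_force: 20.0
t15.55 pos [ 0.6284 -0.0322  0.2497] psi 9.3 j [ 0.33  0.49 -0.56  1.49  0.27  1.24 -0.1 ] F [-0.1 -2.1 -7.6] w 0.437 g 20.0
turn deg [-0.05 -0.01  0.2 ] units [-0.0004 -0.0001  0.0017] | shift (after turn) units [-0.0003 -0.0004  0.2243] min rows 3.0 dir [-0.0001 -0.0001 -0.0897]
```

```bash
python3 -m creep '[[-0.0026,0,0.03,0,0,0.0017],[0,0,0.05,0,0,0],[0,0,0.05,0,0,0],[0,0,0.03,0,0,0],[0,0,0.02,0,0,0],[0,0,0.02,0,0,0],[0,0,0.02,0,0,0],[0,0,0,0,0,0],[0,0,0,0,0,0]]'
python3 plan.py .6283 -.0323 .1267 9.1
python3 -m creep '[[0,0,0.01,0,0,0],[0,0,0.01,0,0,0],[0,0,0.01,0,0,0],[0,0,0.01,0,0,0],[0,0,0,0,0,0],[0,0,0,0,0,0]]'
python3 plan.py .6283 -.0323 .1267 9.1
```

```text
clock: 16.3
position: [0.6284, -0.034, 0.1618]
ee_rot: [-2.038, -2.39, 0.001]
force: [1.2, -0.4, -7.6]
width: 0.437
gripper_force: 20.0
t16.30 pos [ 0.6284 -0.034   0.1618] psi 9.1 j [ 0.32  0.56 -0.54  1.61  0.32  1.06 -0.14] F [ 1.2 -0.4 -7.6] w 0.437 g 20.0
turn deg [-0.04 -0.01 -0.03] units [-0.0004 -0.0001 -0.0002] | shift (after turn) units [0.0042 0.0004 0.0877] min rows 1.0 dir [-0.0001  0.0017 -0.0351]
clock: 16.8
position: [0.6285, -0.0339, 0.1458]
ee_rot: [-2.038, -2.39, 0.001]
force: [-0.3, -1.3, -6.7]
width: 0.438
gripper_force: 20.0
t16.80 pos [ 0.6285 -0.0339  0.1458] psi 9.1 j [ 0.32  0.58 -0.53  1.62  0.33  1.03 -0.15] F [-0.3 -1.3 -6.7] w 0.438 g 20.0
turn deg [-0.03 -0.   -0.02] units [-0.0003 -0.     -0.0001] | shift (after turn) units [0.0041 0.0001 0.0479] min rows 1.0 dir [-0.0002  0.0016 -0.0191]
```

```bash
python3 -m creep '[[0.002,0,0.01,0,0,0],[0,0,0.01,0,0,0],[0,0,0.008,0,0,0],[0,0,0.006,0,0,0],[0,0,0,0,0,0],[0,0,0,0,0,0]]'
python3 -m creep '[[0,0,0.006,0,0,0],[0,0,0.004,0,0,0],[0,0,0,0,0,0],[0,0,0,0,0,0]]'
python3 plan.py .6283 -.0323 .1267 9.1
```

```text
clock: 17.3
position: [0.6285, -0.0331, 0.1323]
ee_rot: [-2.038, -2.39, 0.0]
force: [-0.2, -1.3, -7.6]
width: 0.439
gripper_force: 20.0
clock: 17.63
position: [0.6285, -0.0331, 0.1285]
ee_rot: [-2.039, -2.39, 0.0]
force: [0.4, -1.1, -6.6]
width: 0.437
gripper_force: 20.0
t17.63 pos [ 0.6285 -0.0331  0.1285] psi 9.1 j [ 0.31  0.59 -0.53  1.64  0.34  1.   -0.16] F [ 0.4 -1.1 -6.6] w 0.437 g 20.0
turn deg [-0.01  0.   -0.02] units [-0.0001  0.     -0.0002] | shift (after turn) units [ 0.0022 -0.0002  0.0045] min rows 1.0 dir [-0.0002  0.0008 -0.0018]
```

Below the 136.7 mm "not fitted" height with no contact force, so the lugs are in the notches. I'll finish the seating and release.

```bash
python3 -m creep '[[0,0,0.004,0,0,0],[0,0,0.003,0,0,0],[0,0,0.003,0,0,0],[0,0,0,0,0,0],[0,0,0,0,0,0]]'
python3 plan.py .6283 -.0323 .1267 9.1
```

```text
clock: 18.05
position: [0.629, -0.0328, 0.1254]
ee_rot: [2.038, 2.39, 0.001]
force: [-1.9, 0.0, 3.5]
width: 0.438
gripper_force: 20.0
t18.05 pos [ 0.629  -0.0328  0.1254] psi 9.1 j [ 0.31  0.6  -0.52  1.64  0.34  0.99 -0.17] F [-1.9  0.   3.5] w 0.438 g 20.0
turn deg [ 0.06  0.   -0.01] units [ 0.0005  0.     -0.0001] | shift (after turn) units [ 0.0015 -0.0015 -0.0034] min rows 1.0 dir [-0.0007  0.0005  0.0013]
```

```bash
python3 -m creep '[[0,0,0,0,0,0],[0,0,0,0,0,0],[0,0,0,0,0,0]]' -0.06
python3 -m creep '[[0,0,-0.03,0,0,0],[0,0,-0.06,0,0,0],[0,0,-0.08,0,0,0],[0,0,-0.08,0,0,0],[0,0,-0.06,0,0,0],[0,0,-0.02,0,0,0]]'
python3 plan.py .6485 -.234 .2 -20
```

```text
clock: 18.3
position: [0.6282, -0.0335, 0.1239]
ee_rot: [-2.039, -2.39, 0.001]
force: [-0.2, -1.5, -6.3]
width: 0.529
gripper_force: 0.0
clock: 18.8
position: [0.6302, -0.0326, 0.2615]
ee_rot: [2.036, 2.387, 0.007]
force: [1.2, -0.8, -6.1]
width: 0.531
gripper_force: 0.0
t18.80 pos [ 0.6302 -0.0326  0.2615] psi 9.1 j [ 0.34  0.48 -0.56  1.48  0.26  1.25 -0.1 ] F [ 1.2 -0.8 -6.1] w 0.531 g 0.0
turn deg [ 0.36 -0.05 29.08] units [ 0.003  -0.0004  0.2423] | shift (after turn) units [-0.4575  0.2151  0.1538] min rows 6.0 dir [ 0.0183 -0.2014 -0.0615]
```

```bash
python3 -m creep '[[0,0,0,0,0,0.0485],[0,0,0,0,0,0.0485],[0,0,0,0,0,0.0485],[0,0,0,0,0,0.0485],[0,0,0,0,0,0.0485],[-0.0508,0.0239,0.017,0,0,0],[-0.0508,0.0239,0.017,0,0,0],[-0.0508,0.0239,0.017,0,0,0],[-0.0508,0.0239,0.017,0,0,0],[-0.0508,0.0239,0.017,0,0,0],[-0.0508,0.0239,0.017,0,0,0],[-0.0508,0.0239,0.017,0,0,0],[-0.0508,0.0239,0.017,0,0,0],[-0.0508,0.0239,0.017,0,0,0],[0,0,0,0,0,0],[0,0,0,0,0,0]]'
python3 plan.py .6485 -.234 .08 -20
python3 - <<'E'
from loc import *
from cell import arm
d=arm.get_image("top"); s=arm.get_image("side"); pickle.dump((d,s),open("p3.pkl","wb"))
d0=pickle.load(open("top0.pkl","rb")); s0=pickle.load(open("side0.pkl","rb"))
def cr(D,P,w,h,f):
    u,v=proj(D,[P])[0].round().astype(int); print(u,v); return cv2.resize(D["frame"][v-h:v+h,u-w:u+w,::-1],None,fx=f,fy=f,interpolation=3)
a=cr(d,[.6283,-.0323,.14],40,30,5); b=cr(s,[.6283,-.0323,.14],40,30,5)
c=cr(d0,[.6283,-.0323,.155],20,15,10); e=cr(s0,[.6485,-.234,.03],20,15,10)
cv2.imwrite("pics/a3.png",np.vstack([np.hstack([a,b]),np.hstack([c,e])]))
E
```

```text
clock: 20.13
position: [0.6456, -0.2365, 0.1935]
ee_rot: [-2.575, -1.796, 0.004]
force: [1.2, -0.8, -5.8]
width: 0.532
gripper_force: 0.0
t20.13 pos [ 0.6456 -0.2365  0.1935] psi -20.2 j [ 0.51  0.6  -0.39  1.41  0.24  1.18 -0.26] F [ 1.2 -0.8 -5.8] w 0.532 g 0.0
turn deg [-0.15  0.05 -0.2 ] units [-0.0013  0.0005 -0.0017] | shift (after turn) units [0.0084 0.0048 0.2837] min rows 3.0 dir [ 0.0029  0.0025 -0.1135]
280 195
266 251
280 194
263 256
```

View pics/a3.png

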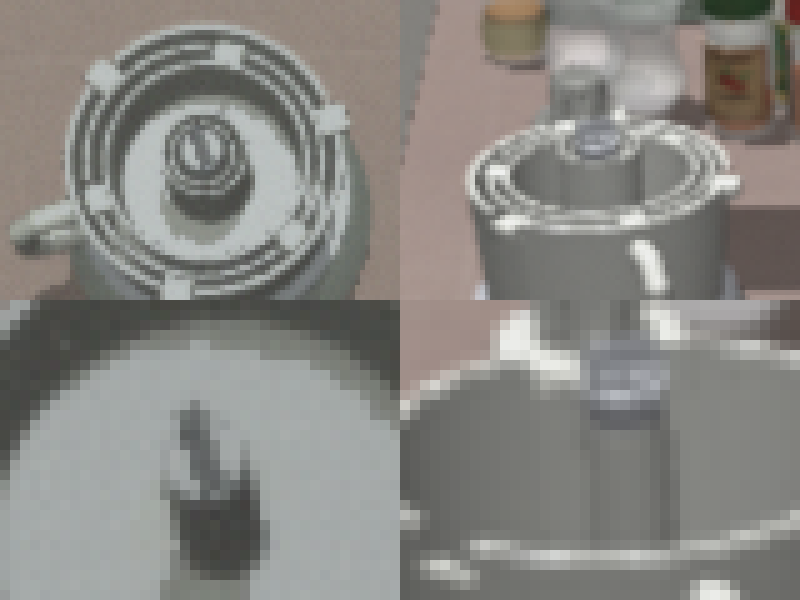

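The small bowl is nested with level rims. The drive bar shows as a dark line in the lower-left crop, from (190,400) to (215,470), which is full-image (279,189) to (281.5,196). A blade tip is visible in the first top picture near (363,211).

```bash
python3 - <<'E'
from loc import *
d=pickle.load(open("top0.pkl","rb"))
p=cast(d,[[279.2,189.2],[281.5,196]],.157)[:,:2]; q=p[0]-p[1]; print("bar deg",np.degrees(np.arctan2(q[1],q[0])),np.hypot(*q),p.mean(0))
f=d["frame"].astype(int); b=(f[:,:,2]-f[:,:,0])
print(b[204:216,354:374]); print(f[204:216,354:374].mean(2).astype(int))
P=cast(d,[[363,211],[363,209]],.008)[:,:2]-(.6485,-.234); print("tip",P,np.degrees(np.arctan2(P[:,1],P[:,0])),np.hypot(*P.T))
E
python3 -m creep '[[0.007,0.004,0.03,0,0,0],[0,0,0.07,0,0,0],[0,0,0.08,0,0,0],[0,0,0.07,0,0,0],[0,0,0.03,0,0,0],[0,0,0,0,0,0],[0,0,0,0,0,0]]'
python3 plan.py .6485 -.234 .077 -20
```

```text
bar deg 17.558228450591237 0.017042736490382765 [ 0.63062938 -0.03356005]
[[ -4  -2  -3  -4  -2  -2  -1  -2  -1  -1   1  -1  -1  -1  -3  -1  -7  -5
   -8 -17]
 [ -6  -1  -4  -4  -7  -4   0  -6  -4  -4  -5  -3  -4  -3  -5  -2  -4  -8
  -14 -19]
 [-10  -3  -5  -4  -2  -5  -6  -4  -4  -3  -3  -7  -6  -3  -4  -4  -5 -10
  -19 -18]
 [-10  -7  -3  -4  -6  -1  -4  -5  -2  -2  -4  -4  -2  -2  -4  -2  -9 -15
  -19 -19]
 [-12  -9  -8  -5  -6  -4  -1  -3  -7  -4  -5  -6  -2  -5  -7 -10 -11 -17
  -18 -20]
 [-13 -13 -13  -8  -6   1  -1   0  -4  -2   1  -1   0  -5 -12 -12 -16 -19
  -22 -19]
 [-11 -11 -12 -11  -9   0   3   3   2   4   1   1   2  -4 -14 -13 -16 -20
  -18 -21]
 [-10 -13 -14 -12 -13  -9   2   3   3   4   5   2   4  -7 -11 -14 -19 -21
  -18 -18]
 [-12 -13 -13 -10 -11 -13  -6   0   3   4   4   3   2 -11 -14 -17 -19 -20
  -18 -17]
 [-18 -12 -13 -11 -14 -10 -14  -8  -4   2   0  -2  -6 -11 -19 -19 -19 -21
  -20 -17]
 [-18 -19 -12 -13 -13 -15 -14 -13 -13 -12 -15 -16 -17 -19 -19 -20 -18 -18
  -18 -20]
 [-19 -18 -18 -18 -18 -19 -17 -18 -18 -19 -20 -21 -22 -21 -20 -20 -18 -19
  -18 -19]]
[[ 68
[... 864 characters left out ...]
87  86  85  83  85  89  92 113 117 115 115 118 112 116
  116 115]
 [118 116 114 111 111 113 113 112 112 113 111 115 115 118 115 115 118 117
  117 115]]
tip [[-3.10772865e-02 -5.30016132e-06]
 [-2.58769182e-02 -1.78829874e-04]] [-179.99022833 -179.60404737] [0.03107729 0.02587754]
clock: 20.82
position: [0.6495, -0.2315, 0.0835]
ee_rot: [-2.572, -1.802, -0.0]
force: [-0.2, -1.8, -6.5]
width: 0.53
gripper_force: 0.0
t20.82 pos [ 0.6495 -0.2315  0.0835] psi -20.0 j [ 0.49  0.7  -0.37  1.52  0.28  0.97 -0.31] F [-0.2 -1.8 -6.5] w 0.530 g 0.0
turn deg [-0.03 -0.02  0.03] units [-0.0002 -0.0002  0.0003] | shift (after turn) units [-0.0068 -0.0002  0.0162] min rows 1.0 dir [-0.001  -0.0025 -0.0065]
```

```bash
python3 -m creep '[[-0.0068,0,0.0162,0,0,0],[0,0,0,0,0,0],[0,0,0,0,0,0]]'
python3 -m creep '[[0,0,0,0,0,0],[0,0,0,0,0,0],[0,0,0,0,0,0],[0,0,0,0,0,0],[0,0,0,0,0,0]]' 1 30
python3 plan.py .6485 -.234 .077 -20
```

```text
clock: 21.07
position: [0.6488, -0.2354, 0.078]
ee_rot: [2.573, 1.8, 0.001]
force: [0.8, -1.7, -7.1]
width: 0.53
gripper_force: 0.0
clock: 21.48
position: [0.6486, -0.2349, 0.0773]
ee_rot: [2.573, 1.801, 0.001]
force: [0.4, -1.9, -2.8]
width: 0.337
gripper_force: 30.0
t21.48 pos [ 0.6486 -0.2349  0.0773] psi -20.0 j [ 0.49  0.71 -0.37  1.53  0.29  0.96 -0.31] F [ 0.4 -1.9 -2.8] w 0.337 g 30.0
turn deg [ 0.04 -0.   -0.02] units [ 0.0004 -0.     -0.0002] | shift (after turn) units [ 0.002  -0.0011  0.0008] min rows 1.0 dir [-0.0001  0.0009 -0.0003]
```

```bash
python3 -m creep '[[0,0,-0.03,0,0,0],[0,0,-0.06,0,0,0],[0,0,-0.08,0,0,0],[0,0,-0.08,0,0,0],[0,0,-0.08,0,0,0],[0,0,-0.08,0,0,0],[0,0,-0.06,0,0,0],[0,0,-0.03,0,0,0],[0,0,0,0,0,-0.0583],[0,0,0,0,0,-0.0583],[0,0,0,0,0,0],[0,0,0,0,0,0]]'
python3 plan.py .6283 -.0323 .265 -6
```

```text
clock: 22.48
position: [0.6478, -0.2349, 0.2761]
ee_rot: [-2.338, -2.096, 0.001]
force: [0.8, -1.4, -8.4]
width: 0.336
gripper_force: 30.0
t22.48 pos [ 0.6478 -0.2349  0.2761] psi -6.2 j [ 0.53  0.56 -0.45  1.29  0.24  1.35 -0.02] F [ 0.8 -1.4 -8.4] w 0.336 g 30.0
turn deg [-0.09 -0.03 -0.24] units [-0.0007 -0.0002 -0.002 ] | shift (after turn) units [ 0.4985 -0.1014  0.0278] min rows 6.0 dir [-0.0195  0.2026 -0.0111]
```

```bash
python3 -m creep '[[0.03,-0.006,0.003,0,0,-0.002],[0.0552,-0.0113,0.003,0,0,0],[0.0552,-0.0113,0.003,0,0,0],[0.0552,-0.0113,0.003,0,0,0],[0.0552,-0.0113,0.003,0,0,0],[0.0552,-0.0113,0.003,0,0,0],[0.0552,-0.0113,0.003,0,0,0],[0.0552,-0.0113,0.003,0,0,0],[0.0552,-0.0113,0.003,0,0,0],[0.025,-0.005,0.003,0,0,0],[0,0,0,0,0,0],[0,0,0,0,0,0],[0,0,0,0,0,0]]'
python3 plan.py .6283 -.0323 .19 -6
```

```text
clock: 23.57
position: [0.6282, -0.0352, 0.2647]
ee_rot: [2.333, 2.103, -0.002]
force: [-0.4, -2.2, -7.4]
width: 0.336
gripper_force: 30.0
t23.57 pos [ 0.6282 -0.0352  0.2647] psi -6.0 j [ 0.3   0.47 -0.5   1.47  0.23  1.26 -0.33] F [-0.4 -2.2 -7.4] w 0.336 g 30.0
turn deg [-0.01  0.07  0.04] units [-0.0001  0.0006  0.0004] | shift (after turn) units [ 0.0072 -0.0005  0.1866] min rows 2.0 dir [ 0.0001  0.0029 -0.0747]
```

```bash
python3 -m creep '[[0.005,0,0.03,0,0,0],[0,0,0.04,0,0,0],[0,0,0.04,0,0,0],[0,0,0.04,0,0,0],[0,0,0.025,0,0,0],[0,0,0.012,0,0,0],[0,0,0,0,0,0],[0,0,0,0,0,0]]'
python3 plan.py .6283 -.0323 .1688 -6
python3 -m creep '[[0,0,0.008,0,0,0],[0,0,0.006,0,0,0],[0,0,0.004,0,0,0],[0,0,0,0,0,0],[0,0,0,0,0,0]]'
python3 plan.py .6283 -.0323 .1688 -6
```

```text
clock: 24.23
position: [0.6285, -0.0315, 0.1903]
ee_rot: [2.331, 2.106, 0.0]
force: [0.7, -1.2, -8.2]
width: 0.333
gripper_force: 30.0
t24.23 pos [ 0.6285 -0.0315  0.1903] psi -5.8 j [ 0.29  0.52 -0.49  1.58  0.27  1.11 -0.37] F [ 0.7 -1.2 -8.2] w 0.333 g 30.0
turn deg [ 0.01 -0.    0.18] units [ 0.0001 -0.      0.0015] | shift (after turn) units [-0.0021 -0.0002  0.0536] min rows 1.0 dir [-0.0002 -0.0008 -0.0215]
clock: 24.65
position: [0.6283, -0.0311, 0.183]
ee_rot: [2.331, 2.106, 0.0]
force: [0.3, -1.0, -8.0]
width: 0.336
gripper_force: 30.0
t24.65 pos [ 0.6283 -0.0311  0.183 ] psi -5.8 j [ 0.29  0.53 -0.49  1.59  0.27  1.09 -0.37] F [ 0.3 -1.  -8. ] w 0.336 g 30.0
turn deg [0.01 0.   0.21] units [0.0001 0.     0.0018] | shift (after turn) units [-0.0029  0.0003  0.0355] min rows 1.0 dir [-0.     -0.0012 -0.0142]
```

```bash
python3 -m creep '[[-0.004,0,0.005,0,0,0],[0,0,0.005,0,0,0],[0,0,0,0,0,0],[0,0,0,0,0,0]]'
python3 -m creep '[[0,0,0.005,0,0,0],[0,0,0.005,0,0,0],[0,0,0,0,0,0]]'
python3 plan.py .6283 -.0323 .1688 -6
```

```text
clock: 24.98
position: [0.628, -0.0329, 0.1787]
ee_rot: [-2.331, -2.106, 0.001]
force: [0.4, -2.0, -7.4]
width: 0.335
gripper_force: 30.0
clock: 25.23
position: [0.6279, -0.0328, 0.1744]
ee_rot: [-2.33, -2.106, 0.001]
force: [0.2, -1.6, -8.5]
width: 0.341
gripper_force: 30.0
t25.23 pos [ 0.6279 -0.0328  0.1744] psi -5.8 j [ 0.29  0.54 -0.49  1.6   0.28  1.08 -0.37] F [ 0.2 -1.6 -8.5] w 0.341 g 30.0
turn deg [-0.04  0.01  0.22] units [-0.0003  0.      0.0018] | shift (after turn) units [0.0013 0.0009 0.0139] min rows 1.0 dir [ 0.0004  0.0005 -0.0056]
```

It has dropped past the 180.8 mm rest height with no contact force, so the slot is aligned. Continuing down.

```bash
python3 -m creep '[[0,0,0.005,0,0,0],[0,0,0.005,0,0,0],[0,0,0,0,0,0],[0,0,0,0,0,0]]'
python3 -m creep '[[0,0,0.005,0,0,0],[0,0,0.002,0,0,0],[0,0,0,0,0,0],[0,0,0,0,0,0]]'
python3 plan.py .6283 -.0323 .1688 -6
```

```text
clock: 25.57
position: [0.628, -0.0328, 0.1707]
ee_rot: [-2.331, -2.106, 0.0]
force: [0.4, -2.8, -8.6]
width: 0.338
gripper_force: 30.0
clock: 25.9
position: [0.6284, -0.0327, 0.1687]
ee_rot: [2.33, 2.106, 0.001]
force: [-1.9, -1.4, -1.0]
width: 0.34
gripper_force: 30.0
t25.90 pos [ 0.6284 -0.0327  0.1687] psi -5.8 j [ 0.29  0.54 -0.49  1.6   0.28  1.07 -0.37] F [-1.9 -1.4 -1. ] w 0.340 g 30.0
turn deg [ 0.05 -0.    0.21] units [ 0.0004 -0.      0.0017] | shift (after turn) units [ 0.0009 -0.0003 -0.0002] min rows 1.0 dir [-0.0001  0.0004  0.0001]
```

Contact came at the home height of 168.7 mm. I'll press slightly, release, back off and check.

```bash
python3 -m creep '[[0,0,0.003,0,0,0],[0,0,0,0,0,0],[0,0,0,0,0,0]]'
python3 -m creep '[[0,0,0,0,0,0],[0,0,0,0,0,0],[0,0,0,0,0,0],[0,0,0,0,0,0]]' -0.2
python3 -m creep '[[0,0,-0.03,0,0,0],[0,0,-0.06,0,0,0],[0,0,-0.08,0,0,0],[0,0,-0.08,0,0,0],[0,-0.08,-0.03,0,0,0],[0,-0.1,0,0,0,0],[0,-0.1,0,0,0,0],[0,-0.1,0,0,0,0],[0,-0.08,0,0,0,0],[0,0,0,0,0,0],[0,0,0,0,0,0]]'
python3 - <<'E'
from loc import *
from cell import arm
d=arm.get_image("top"); s=arm.get_image("side")
def cr(D,P):
    u,v=proj(D,[P])[0].round().astype(int); print(u,v); return cv2.resize(D["frame"][v-40:v+30,u-40:u+40,::-1],None,fx=5,fy=5,interpolation=3)
cv2.imwrite("pics/a4.png",np.hstack([cr(d,[.6283,-.0323,.14]),cr(s,[.6283,-.0323,.14])]))
# blade grip top in the side view: expected pixel for home z=.1895 and 12 mm higher
print(proj(s,[[.6283,-.0323,.1895],[.6283,-.0323,.2015]]))
E
```

```text
clock: 26.15
position: [0.6285, -0.0326, 0.1685]
ee_rot: [2.33, 2.105, 0.002]
force: [-4.6, -1.7, 8.5]
width: 0.335
gripper_force: 30.0
clock: 26.48
position: [0.6279, -0.0329, 0.1663]
ee_rot: [-2.33, -2.106, 0.001]
force: [1.4, -1.0, -5.6]
width: 0.566
gripper_force: 0.0
clock: 27.4
position: [0.4441, -0.0142, 0.2801]
ee_rot: [2.329, 2.105, 0.0]
force: [0.8, -2.3, -6.0]
width: 0.598
gripper_force: 0.0
280 195
266 251
[[265.07229706 232.47324862]
 [264.79277482 227.97202651]]
```

View pics/a4.png

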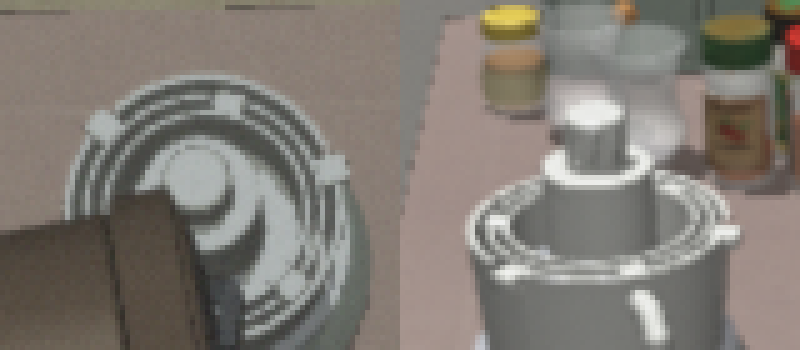

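The side view shows all rims level. The top of the blade grip is at full-image (265.2,233.6), against (265.1,232.5) expected when home and row 228 if it stood too high. The blade is home and the arm is clear.

```bash
python3 -c "
from cell import arm
print(arm.sign_off())"
```

```text
the job is handed in; nothing more can be done
None
```

I nested the middle and small bowls with their rims level, dropped the blade home on the spindle, let go of everything without going near the spice jars, and handed the job in at about 27.5 s; no verdict came back.

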